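# Fetch the printing block from behind the ink tin

## Robot

A 6-joint arm with a two-finger parallel gripper is mounted at the origin on the work surface. World frame = base frame: x ahead of the robot, y to its left, z up, the work surface at z = 0. Lengths are in mm, angles in rad, forces in N, time in s.
With the tool pointing down it reaches from about 325 to 900 mm from the base axis. Payload 3.5 kg.
Tool frame: the origin (TCP) lies midway between the tips of the shut fingers; the grasp point (between the pads) lies 19 mm behind it; z points along the fingers, y is the direction in which the jaws open and shut (so a half turn about z gives the same grasp; the last joint's range is limited). The gripper opens to 85 mm and grips with 20 to 120 N. Pads are 22 mm wide; open, the fingers measure 114 mm over their backs; the gripper's body (76 mm by 85 mm) begins 54 mm behind the grasp point. The pads swing forward as they close: fully open they stand 13 mm farther back than shut.
Start: joints at [1.066, 0.276, -0.026, 1.268, 0, 1.467], TCP at [244.428, 575.219, 231.313] pointing down, gripper open.
Joint ranges: [-3.12, 3.12], [-0.85, 1.88], [-1.08, 1.24], [-1.95, 2.15], [-1.57, 1.53], [-3.14, 3.14]. Speed limits (rad/s): [2.57, 2.57, 3.14, 3.14, 3.14, 3.14].

## Interface

Orientations are given as a unit quaternion [x, y, z, w].
In Python, from station import telemetry, vision, finish_job, models gives the robot as it stands.
- The arm moves only by the tool step_arm, never from a script. Its argument "series" is a list that holds one entry, the list of rows, each a list of 7 numbers: the shift along the world's x, y, z normalised to -1 to 1, where 1 is 300 mm, then the turn, a rotation vector about the world's x, y, z normalised to -1 to 1, where 1 is 60 degrees, then the opening, from 0 (shut) to 1 (fully open). In form: [[[tx, ty, tz, ax, ay, az, jaw], ...]]. A call has 1 to 20 rows; each row shifts and turns the commanded pose from where the row before left it; what a row does not reach is not made up. A row lasts 1/10 s, in which the tool goes at most 50 mm and 8.59 degrees, less where a joint would pass 70% of its speed; a pose out of reach is approached as far as the arm can. A call with a number of a shift or a turn outside -1 to 1 is refused whole. A call with a gripper value outside its range is refused whole. The fingers move at their own pace and stop on an object; "newtons" is the grip in N (left out, the last holds). Time passes only in rows, so rows that do not move let the fingers close. It gives the time, the measured TCP pose, the force and the opening at its end, in the units of the state.
- telemetry.get_obs(): the state, without advancing time (a new reading comes with each control period).
- vision.camera(name): name is "scene" or "top" or "wrist"; returns a dict with "color" (480x640x3 uint8, red, green, blue), "range_z" (480x640 float32, mm along the optical axis (not along the pixel's ray), 0 where there is no reading), "fx", "fy", "cx", "cy" (pixels), "position" and "rotation" of the camera in the world. Camera axes: x right, y down, z forward; pixel columns grow to the right and rows downward; lengths in mm; the calibration is good to about 2 mm. A picture is of the moment at which its call begins.
- finish_job(): hands the job in, once; it reports no verdict.
Trained networks look in the newest picture that a camera, given by its name, has taken for a name from the list of things; names that differ only in an ending like _2 or _b are one class to them, and where a whole thing is asked for, a point or a joint stands for the part that bears it (a point fixed in the world has none). Each returns a list of dicts, best first, with "conf" (0 to 1); they miss things now and then, are a little off and sometimes report something else, mostly with a low value. They report only what shows in the picture. A call takes as long as a camera call. They do not tell look-alikes from the thing itself.
- models.boxes_of(target, camera): "box" ([centre column, centre row, width, height] in pixels, round what is visible of it).
- models.masks_of(target, camera): "region" (480x640 bool, what is visible of it) and "box" ([centre column, centre row, width, height] in pixels, round what is visible of it).
The state is a dict: "time_s": time; "q": joint angles; "dq": joint speeds; "tau": joint torques, N m; "eef_pos": TCP position; "orientation": TCP orientation; "wrist_force": force on the tool from outside, world axes, zero at the start; "ft_torque": the same for the moment, N m; "grip_width": finger opening in mm.
Only numpy, scipy, OpenCV 4.12 (cv2) and the standard library are available. Lean on these libraries where they do the work, as an engineer would, in place of code of your own. Each camera call takes 0.05 s, during which the arm holds its last target. There are 200 camera calls.

## Task

The printing block with the bar handle sits in the plywood tray, behind an ink tin. Lift that tin out and stand it on the bare bench, set the printing block rubber side down in the middle of the glass inking slab, then stand the tin back upright on the cork disc in the tray. Set both down without dropping them, and let go of them.

Things in the scene. Friction and masses are not known exactly. Their poses are not given: they have to be found in the camera images.
- tin_centre (a point): The ink tin that stands in the plywood tray: upright, round, metal, with a paper band, 58 mm in diameter, 115 mm high, about 0.35 kg. This point is its centre, half-way up (57.5 mm above its underside); z up. A like tin standing apart on the bench, farther from the robot, is not the one.
- block_handle (a point): Printing block in the tray, about 10 mm behind the tin (90 g). Wooden base 40 (x) by 80 (y) by 18 mm high, rubber face below; on it an upright bar handle 14 mm thick (x), 50 long (y), 30 high: 48 mm in all. This point is the bar's centre, 33 mm above the underside, 15 mm below the top. y runs along the bar, z up: grip the bar across x.
- cork_disc (a point): Centre of the flat cork disc (70 mm wide) on the floor of the fixed plywood tray, 12 mm above the bench, where the tin starts and returns. The tray is 200 (x) by 160 mm (y), with low lips (top 28 mm above the bench) at sides and back, open front at -x. The tray's middle lies 35 mm along this point's +x, the block about 60 mm along +x. z up.
- slab_top (a point): Middle of the top face of the fixed glass inking slab, white with a green rim, 150 mm square, 6 mm thick, flat on the bench; x, y along its sides, z up. Tray and slab lie side by side, either one to the left. Half-way from here to the tray's middle the bench is bare, at least 130 mm wide. Other things stand 0.7 m or more ahead of the robot, at most 115 mm tall.
Not all that is in view belongs to the job. There is more than one size of the part that bears slab_top; the job needs the middle-sized. Leave any green look-alike of the part that bears tin_centre alone.

How it is judged:
By the outcome, as a careful person would: the job done as asked, in the order asked, and still so for the second after the job is handed in, with the robot touching nothing.
It also fails if it takes over 67 s, if anything falls off the work surface, if the arm or the gripper's body presses on something with over 40 N, if the wrist force passes 120 N, or if a joint passes its speed limit or range.

## Working session

There is one attempt and no reset: what is moved stays moved. The work goes in short steps, Python scripts to look and compute and a tool call to move; the robot and the scene stay as the last step left them, time stands still between calls to the robot, and variables do not carry over. Pictures are saved under pics/ and viewed, about 8 in all and at most 12, crops included, and the job is handed in when it is done.

Besides the shell and the picture viewer there is one more tool, called after "Call:" as name([rows], argument=value, ...), one row to a line, values as JSON. step_arm: Moves the arm, as the interface text tells. Its arguments: {"type":"object","properties":{"series":{"type":"array","items":{"type":"array","items":{"type":"array","items":{"type":"number","minimum":-1,"maximum":1}}}},"newtons":{"type":"number"}},"required":["series"]}

```bash
mkdir -p pics; cat > h.py <<'E'
import numpy as np, cv2
from station import telemetry, vision, finish_job, models
def cloud(im):
    d=im["range_z"]; v,u=np.mgrid[:480,:640]
    p=np.stack([(u-im["cx"])/im["fx"]*d,(v-im["cy"])/im["fy"]*d,d],-1)
    return p@np.array(im["rotation"]).T+np.array(im["position"])
def save(im,n): cv2.imwrite(f"pics/{n}.png",cv2.cvtColor(im["color"],cv2.COLOR_RGB2BGR))
E
python3 - <<'E'
from h import *
for c in("top","scene"):
    im=vision.camera(c); save(im,c+"0"); P=cloud(im)
    print(c,im["position"],np.array(im["rotation"]).round(2).tolist())
    for t in("tin_centre","block_handle","cork_disc","slab_top"):
        for r in models.masks_of(t,c)[:5]:
            m=r["region"]&(im["range_z"]>0); q=P[m]
            if len(q): print(t,round(r["conf"],2),np.round(r["box"]),"med",np.median(q,0).round(),"lo",np.percentile(q,2,0).round(),"hi",np.percentile(q,98,0).round(),im["color"][m].mean(0).round())
o=telemetry.get_obs(); print(o)
a,b=[cv2.imread(f"pics/{n}0.png") for n in("top","scene")]
E
```

```text
Traceback (most recent call last):
  File "h.py", line 6, in cloud
    return p@np.array(im["rotation"]).T+np.array(im["position"])
           ~^~~~~~~~~~~~~~~~~~~~~~~~~~~
ValueError: matmul: Input operand 1 has a mismatch in its core dimension 0, with gufunc signature (n?,k),(k,m?)->(n?,m?) (size 4 is different from 3)
```

View pics/top0.png

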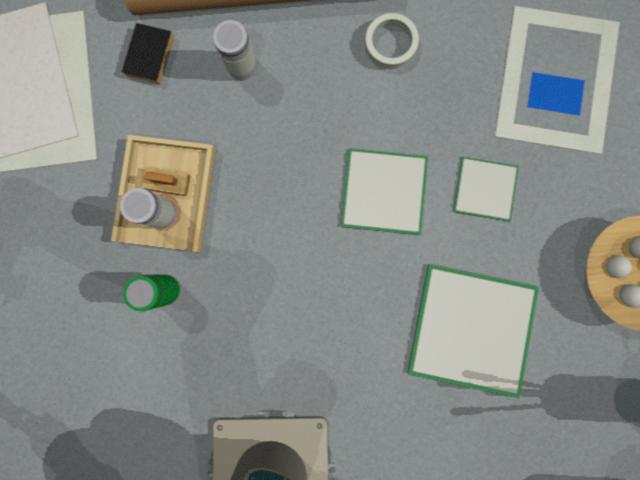

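```bash
sed -i 's/np.array(im\["rotation"\]).T/rot(im["rotation"]).T/' h.py; cat >> h.py <<'E'
from scipy.spatial.transform import Rotation as R
def rot(r):
    r=np.array(r); return R.from_quat(r).as_matrix() if r.size==4 else r.reshape(3,3)
E
python3 - <<'E'
from h import *
for c in("top","scene"):
    im=vision.camera(c); save(im,c+"0"); P=cloud(im)
    print(c,im["position"],rot(im["rotation"]).round(2).tolist())
    for t in("tin_centre","block_handle","cork_disc","slab_top"):
        for r in models.masks_of(t,c)[:5]:
            m=r["region"]&(im["range_z"]>0); q=P[m]
            if len(q): print(t,round(r["conf"],2),np.round(r["box"]),"med",np.median(q,0).round(),"lo",np.percentile(q,2,0).round(),"hi",np.percentile(q,98,0).round(),im["color"][m].mean(0).round())
o=telemetry.get_obs(); print(o)
E
```

```text
top [ 376.66689579 -103.95822197  835.05716605] [[-0.03, -1.0, 0.08], [-1.0, 0.03, 0.02], [-0.02, -0.08, -1.0]]
tin_centre 0.91 [148. 209.  56.  39.] med [478. 180. 126.] lo [454. 164.  20.] hi [507. 218. 130.] [145. 144. 143.]
tin_centre 0.8 [152. 293.  55.  37.] med [341. 178. 114.] lo [314. 163.   9.] hi [367. 217. 118.] [ 71. 118.  84.]
block_handle 0.91 [166. 183.  44.  26.] med [537. 175.  31.] lo [517. 143.  14.] hi [561. 220.  62.] [152. 120.  75.]
cork_disc 0.82 [164. 194. 106. 120.] med [530. 174.  13.] lo [419. 101.   4.] hi [620. 272.  30.] [175. 154. 112.]
slab_top 0.97 [475. 331. 132. 129.] med [ 252. -375.    9.] lo [ 151. -478.    6.] hi [ 356. -271.   11.] [177. 185. 170.]
slab_top 0.92 [486. 189.  64.  64.] med [ 512. -413.    5.] lo [ 460. -466.    2.] hi [ 566. -360.    8.] [182. 187. 174.]
slab_top 0.91 [385. 193.  81.  83.] med [ 512. -224.    7.] lo [ 441. -295.    4.] hi [ 585. -152.    9.] [185. 190. 177.]
scene [827.60215062 423.02349142 779.61471217] [[-0.79, 0.45, -0.41], [0.61, 0.57, -0.55], [-0.01, -0.69, -0.73]]
tin_centre 0.94 [467. 323.  49.  64.] med
[... 765 characters left out ...]
   10.] [181. 194. 179.]
{'time_s': 0.55, 'q': array([ 1.06559490e+00,  2.76364218e-01, -2.64436441e-02,  1.26802064e+00,
        1.13153708e-05,  1.46739887e+00]), 'dq': array([-0.00056268, -0.00138973,  0.00164979,  0.00106264,  0.00124083,
       -0.00081286]), 'tau': array([-4.19386070e-04, -4.45082045e+01,  2.95293742e+01,  2.01438437e-03,
       -1.31407028e-04,  5.52981831e-06]), 'eef_pos': array([244.41304789, 575.1919475 , 231.31493456]), 'orientation': array([ 1.99553255e-01,  9.79886982e-01, -1.36542649e-05, -1.02183013e-05]), 'wrist_force': array([-0.25281116,  0.98319763,  0.60718519]), 'ft_torque': array([ 0.02304734, -0.03711797, -0.07736677]), 'grip_width': 85.20439529700636}
```

View pics/scene0.png

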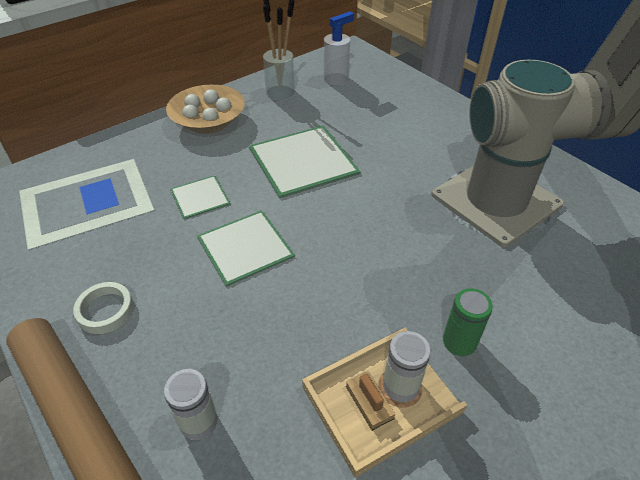

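```bash
python3 - <<'E'
from h import *
def rect(q,n):
    r=cv2.minAreaRect(q[:,:2].astype(np.float32)); print(n,np.round(r[0],1),np.round(r[1],1),round(r[2],1),len(q))
for c in("top","scene"):
    im=vision.camera(c); P=cloud(im); ok=im["range_z"]>0
    for t in("tin_centre","block_handle","cork_disc","slab_top"):
        for r in models.masks_of(t,c)[:4]:
            q=P[r["region"]&ok]; m=np.median(q,0)
            if t=="tin_centre": z=np.percentile(q[:,2],95); q=q[abs(q[:,2]-z)<6]; (x,y),rad=cv2.minEnclosingCircle(q[:,:2].astype(np.float32)); print(c,t,x,y,rad,z)
            if t=="block_handle":
                print("zs",np.percentile(q[:,2],[50,90,98]).round()); rect(q[q[:,2]>50],c+" bar"); rect(q[(q[:,2]>22)&(q[:,2]<37)],c+" base")
            if t=="cork_disc":
                rect(q[(q[:,2]>22)&(q[:,2]<34)],c+" lips"); rect(q[(q[:,2]>3)&(q[:,2]<34)],c+" tray")
                col=im["color"].astype(int); mm=r["region"]&ok&(P[...,2]<18)
            if t=="slab_top": rect(q[abs(q[:,2]-m[2])<5],c+" slab")
E
python3 - <<'E'
import cv2
a=cv2.imread("pics/top0.png")[120:260,90:230]; b=cv2.imread("pics/scene0.png")[310:480,290:480]
cv2.imwrite("pics/c1.png",cv2.hconcat([cv2.resize(a,(400,400),interpolation=2),cv2.resize(b,(400,400),interpolation=2)]))
E
```

```text
top tin_centre 339.58905029296875 192.3651885986328 29.372621536254883 117.32770107640363
top tin_centre 481.5999755859375 192.63162231445312 29.375560760498047 129.33668168017334
zs [31. 60. 62.]
top bar [541.1 182.8] [49.8 14.5] 78.5 235
top base [541.1 183. ] [80.9 40.3] 79.1 671
top slab [ 513.2 -224.3] [150.8 151.1] 82.4 6266
top slab [ 252.9 -376.1] [206. 204.] 76.9 12736
scene tin_centre 339.94097900390625 193.703369140625 29.034263610839844 117.39412812358954
zs [31. 60. 62.]
scene bar [540.9 185. ] [50.1 15.3] 78.3 346
scene base [541.1 184.4] [81.5 41.1] 79.7 940
scene lips [518.6 189. ] [161.7 200.9] 81.4 2109
scene tray [518.3 189.1] [161.7 201.3] 81.3 9271
scene slab [ 511.4 -413.4] [115.2 107.9] 78.3 1551
scene slab [ 511.9 -225.4] [160.1 152.2] 82.5 4168
scene slab [ 253.3 -373.5] [210.6 205.4] 76.7 4619
```

View pics/c1.png

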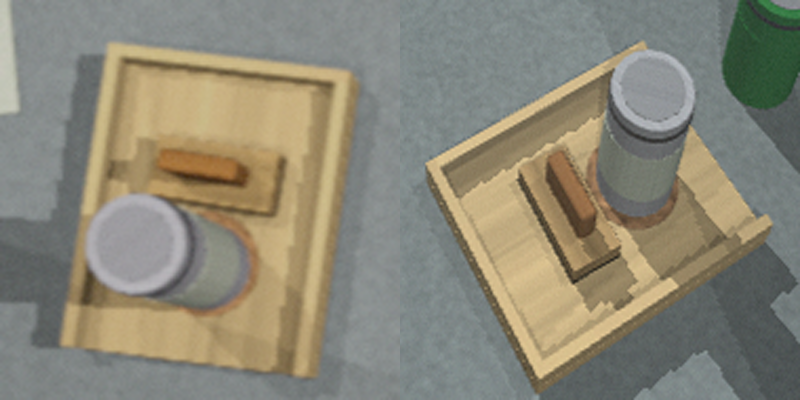

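Call:
step_arm([
  [[0.066,-0.1062,0,0,0,0.02,1],[0.066,-0.1062,0,0,0,0.02,1],[0.066,-0.1062,0,0,0,0.02,1],[0.066,-0.1062,0,0,0,0.02,1],[0.066,-0.1062,0,0,0,0.02,1],[0.066,-0.1062,0,0,0,0.02,1],[0.066,-0.1062,0,0,0,0.02,1],[0.066,-0.1062,0,0,0,0.02,1],[0.066,-0.1062,0,0,0,0.02,1],[0.066,-0.1062,0,0,0,0.02,1],[0.066,-0.1062,0,0,0,0.02,1],[0.066,-0.1062,0,0,0,0.02,1],[0,0,0,0,0,0,1],[0,0,0,0,0,0,1],[0,0,0,0,0,0,1]],
])

```text
time_s: 2.55
eef_pos: [481.5, 193.4, 231.3]
orientation: [0.075, 0.997, 0.0, -0.0]
wrist_force: [0.1, -0.1, -0.2]
grip_width: 85.4
```

```bash
python3 - <<'E'
from h import *
o=telemetry.get_obs(); M=rot(o["orientation"]); print(o["eef_pos"],M[:,1],o["q"].round(2))
im=vision.camera("wrist"); save(im,"w1"); P=cloud(im); ok=im["range_z"]>0
for r in models.masks_of("tin_centre","wrist"):
    q=P[r["region"]&ok]; z=np.percentile(q[:,2],95); q=q[abs(q[:,2]-z)<5]; print(r["conf"],z,cv2.minEnclosingCircle(q[:,:2].astype(np.float32)))
for r in models.masks_of("block_handle","wrist"):
    q=P[r["region"]&ok]; q=q[q[:,2]>52]; print(r["conf"],cv2.minAreaRect(q[:,:2].astype(np.float32)))
E
```

```text
[481.52213127 193.44347201 231.2773588 ] [1.49415079e-01 9.88774535e-01 2.28760029e-04] [ 0.26  0.09 -0.25  1.23  0.    0.41]
0.85 116.35461602993205 ((339.4106750488281, 194.43797302246094), 28.85531234741211)
0.62 128.2799944817143 ((481.7726745605469, 195.18991088867188), 28.970951080322266)
0.63 ((519.7242431640625, 187.98831176757812), (52.05864334106445, 55.798439025878906), 80.01407623291016)
```

View pics/w1.png

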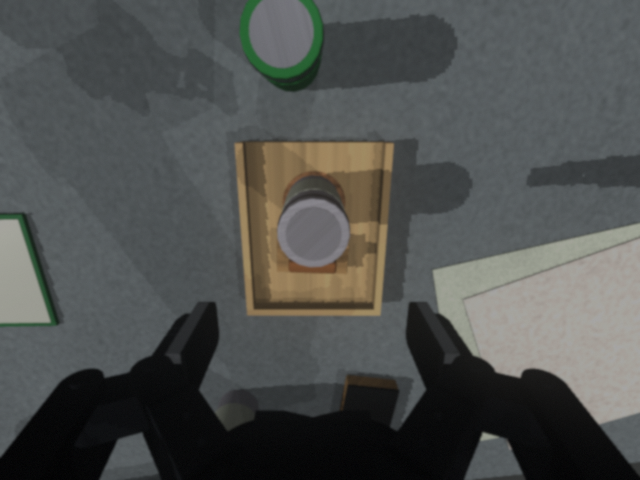

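Call:
step_arm([
  [[0,0.002,-0.08,0,0,0,1],[0,0,-0.08,0,0,0,1],[0,0,-0.08,0,0,0,1],[0,0,-0.08,0,0,0,1],[0,0,-0.06,0,0,0,1],[0,0,-0.05,0,0,0,1],[0,0,-0.05,0,0,0,1],[0,0,-0.035,0,0,0,1],[0,0,0,0,0,0,1],[0,0,0,0,0,0,1]],
])

```text
time_s: 3.7
eef_pos: [482.0, 193.9, 77.0]
orientation: [0.075, 0.997, 0.0, 0.0]
wrist_force: [0.1, -0.1, 0.5]
grip_width: 85.6
```

Call:
step_arm([
  [[0,0,0,0,0,0,0.7],[0,0,0,0,0,0,0.6],[0,0,0,0,0,0,0.5],[0,0,0,0,0,0,0.4],[0,0,0,0,0,0,0.4],[0,0,0,0,0,0,0.4],[0,0,0,0,0,0,0.4],[0,0,0,0,0,0,0.4]],
], newtons=40)

```text
time_s: 4.5
eef_pos: [483.0, 193.9, 77.9]
orientation: [0.075, 0.997, 0.001, 0.001]
wrist_force: [-0.8, 1.0, 6.1]
grip_width: 57.1
```

Call:
step_arm([
  [[0,0,0,0,0,0,0.2],[0,0,0,0,0,0,0.2],[0,0,0.02,0,0,0,0.2],[0,0,0.04,0,0,0,0.2],[0,0,0.04,0,0,0,0.2],[0,0,0,0,0,0,0.2],[0,0,0,0,0,0,0.2]],
], newtons=45)

```text
time_s: 5.2
eef_pos: [482.5, 193.6, 107.4]
orientation: [0.075, 0.997, 0.0, 0.001]
wrist_force: [0.2, 0.4, -3.3]
grip_width: 57.4
```

Call:
step_arm([
  [[0,0,0.05,0,0,0,0.2],[0,0,0.05,0,0,0,0.2],[0.004,-0.025,0,0,0,0,0.2],[0.008,-0.05,0,0,0,0,0.2],[0.008,-0.05,0,0,0,0,0.2],[0.008,-0.055,0,0,0,0,0.2],[0.008,-0.055,0,0,0,0,0.2],[0.008,-0.055,0,0,0,0,0.2],[0.008,-0.055,0,0,0,0,0.2],[0.01,-0.055,0,0,0,0,0.2],[0.01,-0.055,0,0,0,0,0.2],[0.01,-0.055,0,0,0,0,0.2],[0.01,-0.055,0,0,0,0,0.2],[0.01,-0.05,0,0,0,0,0.2],[0.01,-0.05,0,0,0,0,0.2],[0,-0.025,0,0,0,0,0.2],[0,-0.015,0,0,0,0,0.2],[0,0,0,0,0,0,0.2],[0,0,0,0,0,0,0.2]],
])

```text
time_s: 7.1
eef_pos: [515.4, -17.6, 136.8]
orientation: [0.075, 0.997, 0.0, -0.0]
wrist_force: [-0.4, 0.1, -2.8]
grip_width: 57.5
```

Call:
step_arm([
  [[0,0,-0.03,0,0,0,0.2],[0,0,-0.05,0,0,0,0.2],[0,0,-0.05,0,0,0,0.2],[0,0,-0.04,0,0,0,0.2],[0,0,-0.03,0,0,0,0.2],[0,0,-0.02,0,0,0,0.2],[0,0,0,0,0,0,0.2],[0,0,0,0,0,0,0.2]],
])

```text
time_s: 7.9
eef_pos: [516.0, -18.0, 71.0]
orientation: [0.075, 0.997, -0.0, 0.0]
wrist_force: [-0.4, 0.2, -2.7]
grip_width: 57.0
```

Approach the bench in small steps, watching the wrist force.

Call:
step_arm([
  [[0,0,-0.01,0,0,0,0.2],[0,0,-0.005,0,0,0,0.2],[0,0,0,0,0,0,0.2],[0,0,0,0,0,0,0.2]],
])

```text
time_s: 8.3
eef_pos: [515.7, -18.0, 66.4]
orientation: [0.075, 0.997, -0.0, 0.0]
wrist_force: [-0.2, 0.0, -4.0]
grip_width: 57.5
```

Call:
step_arm([
  [[0,0,-0.003,0,0,0,0.2],[0,0,0,0,0,0,0.2],[0,0,0,0,0,0,0.2]],
])

```text
time_s: 8.6
eef_pos: [515.9, -18.1, 66.0]
orientation: [0.075, 0.997, -0.0, 0.0]
wrist_force: [-1.0, 1.6, 2.3]
grip_width: 56.8
```

Call:
step_arm([
  [[0,0,0,0,0,0,0.7],[0,0,0,0,0,0,0.8],[0,0,0,0,0,0,1],[0,0,0,0,0,0,1],[0,0,0,0,0,0,1],[0,0,0,0,0,0,1],[0,0,0,0,0,0,1]],
])

```text
time_s: 9.3
eef_pos: [515.6, -18.0, 65.4]
orientation: [0.075, 0.997, 0.0, -0.0]
wrist_force: [-0.9, 0.4, 0.8]
grip_width: 85.2
```

Call:
step_arm([
  [[0,0,0.05,0,0,0,1],[0,0,0.08,0,0,0,1],[0,0,0.1,0,0,0,1],[0,0,0.1,0,0,0,1],[0,0,0.1,0,0,0,1],[0,0,0.08,0,0,0,1],[0.0075,0.06,0.04,0,0,0,1],[0.0075,0.06,0,0,0,0,1],[0.0075,0.06,0,0,0,0,1],[0.0075,0.06,0,0,0,0,1],[0.0075,0.06,0,0,0,0,1],[0.0075,0.06,0,0,0,0,1],[0.0075,0.06,0,0,0,0,1],[0.0075,0.06,0,0,0,0,1],[0.0075,0.06,0,0,0,0,0.5],[0.0075,0.06,0,0,0,0,0.5],[0.0075,0.06,0,0,0,0,0.5],[0,0.013,0,0,0,0,0.5],[0,0,0,0,0,0,0.5],[0,0,0,0,0,0,0.5]],
])

```text
time_s: 11.3
eef_pos: [540.2, 183.3, 230.3]
orientation: [0.075, 0.997, -0.0, -0.0]
wrist_force: [0.3, 0.7, -0.8]
grip_width: 42.9
```

```bash
python3 - <<'E'
from h import *
o=telemetry.get_obs(); M=rot(o["orientation"]); print(o["eef_pos"],np.degrees(np.arctan2(M[1,1],M[0,1])),o["q"].round(2))
for c in("wrist","top","scene"):
    im=vision.camera(c); save(im,c+"2"); P=cloud(im); ok=im["range_z"]>0
    for r in models.masks_of("tin_centre",c):
        q=P[r["region"]&ok]; z=np.percentile(q[:,2],95); q=q[abs(q[:,2]-z)<5]; print(c,r["conf"],z,cv2.minEnclosingCircle(q[:,:2].astype(np.float32)))
    for r in models.masks_of("block_handle",c):
        q=P[r["region"]&ok]; q=q[(q[:,2]>52)&(q[:,2]<75)]; print(c,r["conf"],cv2.minAreaRect(q[:,:2].astype(np.float32)) if len(q)>5 else 0)
    # cork: reddish floor pixels
    col=cv2.cvtColor(im["color"],cv2.COLOR_RGB2HSV); m=ok&(abs(P[...,2]-13)<5)&(np.hypot(P[...,0]-484,P[...,1]-194)<50)&(col[...,0]<13)&(col[...,1]>60)
    m=cv2.morphologyEx(m.astype(np.uint8),cv2.MORPH_OPEN,np.ones((3,3)))>0
    q=P[m]; print(c,"cork",len(q),cv2.minEnclosingCircle(q[:,:2].astype(np.float32)) if len(q)>5 else 0)
E
```

```text
[540.15665133 183.31211621 230.29251648] 81.36284964121147 [ 0.21  0.18 -0.15  1.24 -0.    0.36]
wrist 0.96 116.332550577181 ((515.1188354492188, -16.112857818603516), 29.464468002319336)
wrist 0.74 68.36270800235802 ((365.542724609375, 190.83030700683594), 12.18270206451416)
wrist 0.55 60.01657658649376 ((540.5162353515625, 185.74884033203125), 24.956655502319336)
wrist 0.94 ((541.0578002929688, 185.71194458007812), (49.268898010253906, 14.678092956542969), 78.96251678466797)
wrist cork 0 0
top 0.86 117.3814893299914 ((339.17694091796875, 192.00802612304688), 29.257570266723633)
top 0.81 117.56460649184046 ((515.2182006835938, -18.78832244873047), 28.756698608398438)
top 0.76 ((540.923583984375, 182.86026000976562), (49.8188362121582, 14.133556365966797), 79.35415649414062)
top cork 0 0
scene 0.88 117.27161045824343 ((338.9616394042969, 195.01495361328125), 29.871753692626953)
scene 0.71 117.34221699818053 ((514.8662719726562, -17.788639068603516), 29.41922378540039)
scene 0.93 ((541.2022705078125, 184.82308959960938), (49.63797378540039, 15.100384712219238), 78.93640899658203)
scene cork 0 0
```

View pics/scene2.png

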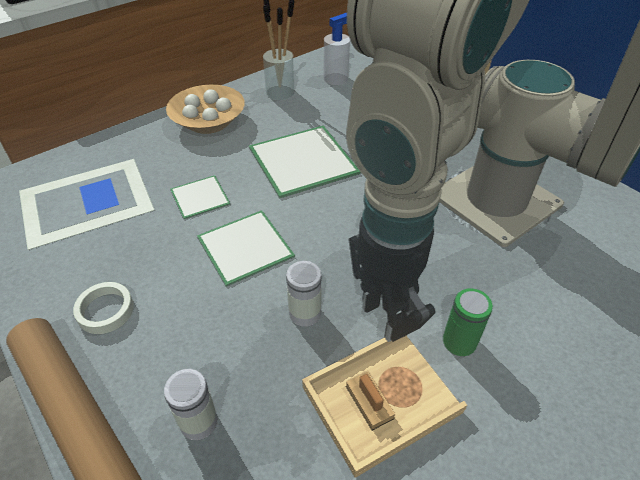

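Call:
step_arm([
  [[0.004,0.002,0,0,0,-0.11,0.5],[0,0,0,0,0,-0.11,0.5],[0,0,0,0,0,-0.11,0.5],[0,0,0,0,0,-0.11,0.5],[0,0,0,0,0,-0.11,0.5],[0,0,0,0,0,-0.11,0.5],[0,0,0,0,0,-0.11,0.5],[0,0,0,0,0,-0.11,0.5],[0,0,0,0,0,-0.11,0.5],[0,0,0,0,0,-0.11,0.5],[0,0,0,0,0,-0.11,0.5],[0,0,0,0,0,-0.11,0.5],[0,0,0,0,0,-0.11,0.5],[0,0,0,0,0,-0.11,0.5],[0,0,0,0,0,0,0.5],[0,0,0,0,0,0,0.5]],
])

```text
time_s: 13.35
eef_pos: [541.6, 184.5, 230.4]
orientation: [0.771, 0.637, 0.0, 0.0]
wrist_force: [0.5, -0.3, 0.3]
grip_width: 42.5
```

```bash
python3 - <<'E'
from h import *
o=telemetry.get_obs(); M=rot(o["orientation"]); print(o["eef_pos"],np.degrees(np.arctan2(M[1,1],M[0,1])),M[:,2],o["q"].round(2))
for c in("wrist","top","scene"):
    im=vision.camera(c); save(im,c+"3"); P=cloud(im); ok=im["range_z"]>0
    for r in models.masks_of("block_handle",c):
        q=P[r["region"]&ok]; q=q[(q[:,2]>52)&(q[:,2]<75)]; print(c,r["conf"],cv2.minAreaRect(q[:,:2].astype(np.float32)) if len(q)>5 else 0)
    m=ok&(abs(P[...,2]-13)<7)&(np.hypot(P[...,0]-484,P[...,1]-194)<55); h=cv2.cvtColor(im["color"],cv2.COLOR_RGB2LAB)[m].astype(float)
    if m.sum()>50:
        t,l=cv2.threshold(h[:,1].astype(np.uint8),0,1,cv2.THRESH_OTSU); q=P[m][l[:,0]>0]; print(c,"cork",len(q),t,np.median(q,0),[np.percentile(q[:,i],[2,98]).mean() for i in(0,1)],np.ptp(np.percentile(q[:,:2],[2,98],axis=0),axis=0))
E
```

```text
[541.58300592 184.46458176 230.41744157] -10.886855130543514 [ 2.00676579e-05 -1.56074296e-05 -1.00000000e+00] [ 0.22  0.18 -0.15  1.24 -0.    1.98]
wrist 0.58 ((541.1079711914062, 185.32037353515625), (49.40769577026367, 13.006826400756836), 79.36215209960938)
wrist cork 2992 136.0 [484.20498176 196.22016358  12.59407965] [np.float64(484.0975942994088), np.float64(195.40130467217705)] [61.89741783 62.06484612]
top 0.86 ((540.8643798828125, 182.75234985351562), (49.99858856201172, 14.192402839660645), 79.14972686767578)
top cork 1060 133.0 [484.19174986 193.91502601  13.28566092] [np.float64(484.8159514085503), np.float64(194.17978001994805)] [62.14609413 61.78839708]
scene 0.97 ((541.1393432617188, 184.8615264892578), (50.0345573425293, 14.898025512695312), 77.23725891113281)
scene cork 1366 133.0 [483.69441862 195.67465041  13.44751608] [np.float64(482.81270784675166), np.float64(194.61462892572973)] [60.8154254  62.60864637]
```

View pics/wrist3.png

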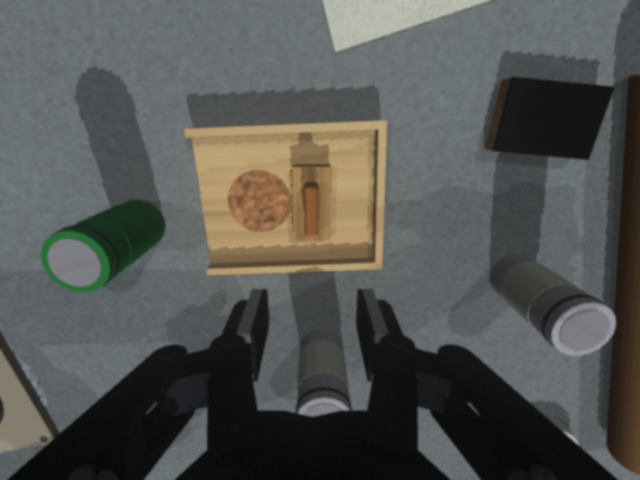

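Call:
step_arm([
  [[0,0,-0.1,0,0,0,0.5],[0,0,-0.12,0,0,0,0.5],[0,0,-0.12,0,0,0,0.5],[0,0,-0.1,0,0,0,0.5],[0,0,-0.08,0,0,0,0.5],[0,0,-0.06,0,0,0,0.5],[0,0,-0.04,0,0,0,0.5],[0,0,-0.02,0,0,0,0.5],[0,0,-0.01,0,0,0,0.5],[0,0,0,0,0,0,0.5],[0,0,0,0,0,0,0.5]],
])

```text
time_s: 14.75
eef_pos: [542.5, 184.7, 36.4]
orientation: [0.772, 0.636, 0.001, 0.0]
wrist_force: [-0.2, -0.9, 0.4]
grip_width: 42.7
```

Call:
step_arm([
  [[0,0,0,0,0,0,0.3],[0,0,0,0,0,0,0.2],[0,0,0,0,0,0,0.1],[0,0,0,0,0,0,0.05],[0,0,0,0,0,0,0],[0,0,0,0,0,0,0],[0,0,0,0,0,0,0],[0,0,0,0,0,0,0],[0,0,0,0,0,0,0]],
], newtons=30)

```text
time_s: 15.65
eef_pos: [542.2, 184.7, 36.1]
orientation: [0.772, 0.636, 0.001, 0.0]
wrist_force: [-0.5, 0.6, 4.9]
grip_width: 13.4
```

Call:
step_arm([
  [[0,0,0.03,0,0,0,0],[0,0,0.05,0,0,0,0],[0,0,0.08,0,0,0,0],[0,0,0.08,0,0,0,0],[0,0,0.08,0,0,0,0],[0,0,0.08,0,0,0,0],[0,0,0.06,0,0,0,0],[0,0,0.04,0,0,0,0],[0,0,0,0,0,0,0]],
])

```text
time_s: 16.55
eef_pos: [542.6, 184.7, 187.1]
orientation: [0.772, 0.636, 0.001, 0.001]
wrist_force: [0.6, 0.9, -1.1]
grip_width: 13.3
```

Call:
step_arm([
  [[-0.003,-0.04,0,0,0,0.005,0],[-0.006,-0.07,0,0,0,0.005,0],[-0.006,-0.09,0,0,0,0.005,0],[-0.006,-0.09,0,0,0,0.005,0],[-0.006,-0.09,0,0,0,0.005,0],[-0.006,-0.09,0,0,0,0.005,0],[-0.006,-0.09,0,0,0,0.005,0],[-0.006,-0.09,0,0,0,0.005,0],[-0.006,-0.09,0,0,0,0.005,0],[-0.006,-0.09,0,0,0,0.005,0],[-0.006,-0.09,0,0,0,0.005,0],[-0.006,-0.09,0,0,0,0,0],[-0.006,-0.09,0,0,0,0,0],[-0.006,-0.09,0,0,0,0,0],[-0.006,-0.08,0,0,0,0,0],[-0.006,-0.06,0,0,0,0,0],[-0.003,-0.03,0,0,0,0,0],[0,0,0,0,0,0,0],[0,0,0,0,0,0,0]],
])

```text
time_s: 18.45
eef_pos: [512.0, -222.9, 184.6]
orientation: [0.753, 0.658, -0.0, -0.001]
wrist_force: [0.6, -0.4, -0.7]
grip_width: 13.6
```

```bash
python3 - <<'E'
from h import *
o=telemetry.get_obs(); M=rot(o["orientation"]); print(o["eef_pos"],np.degrees(np.arctan2(M[1,1],M[0,1])),o["grip_width"],o["wrist_force"])
for c in("wrist","top","scene"):
    im=vision.camera(c); save(im,c+"4"); P=cloud(im); ok=im["range_z"]>0
    for t in("block_handle","slab_top"):
      for r in models.masks_of(t,c):
        q=P[r["region"]&ok]; z=np.median(q[:,2]); q=q[abs(q[:,2]-z)<8]; print(c,t,r["conf"],z,cv2.minAreaRect(q[:,:2].astype(np.float32)))
E
```

```text
[ 512.00790245 -222.90626127  184.58336904] -7.726756830874832 13.577649345042989 [ 0.60535436 -0.37619141 -0.70537275]
wrist block_handle 0.89 178.67905447648096 ((514.7696533203125, -202.52059936523438), (40.44530487060547, 40.15597915649414), 82.22858428955078)
wrist slab_top 0.78 4.337543094058844 ((519.2987670898438, -421.1921691894531), (145.80801391601562, 56.85026168823242), 32.381805419921875)
wrist slab_top 0.77 7.956498634501372 ((250.4506072998047, -373.31817626953125), (205.0221405029297, 211.182861328125), 76.82138061523438)
wrist slab_top 0.71 5.898692077218158 ((513.4888916015625, -224.40621948242188), (153.68287658691406, 154.42193603515625), 82.458984375)
scene block_handle 0.7 179.73800140193094 ((513.1846923828125, -221.45330810546875), (80.56029510498047, 40.58510971069336), 82.4712142944336)
scene slab_top 0.75 6.819100237856446 ((511.3712463378906, -225.24871826171875), (158.5931854248047, 153.12281799316406), 82.44287109375)
scene slab_top 0.6 5.049898740963556 ((511.1000671386719, -414.60308837890625), (116.52716827392578, 107.90612030029297), 78.92252349853516)
```

View pics/wrist4.png

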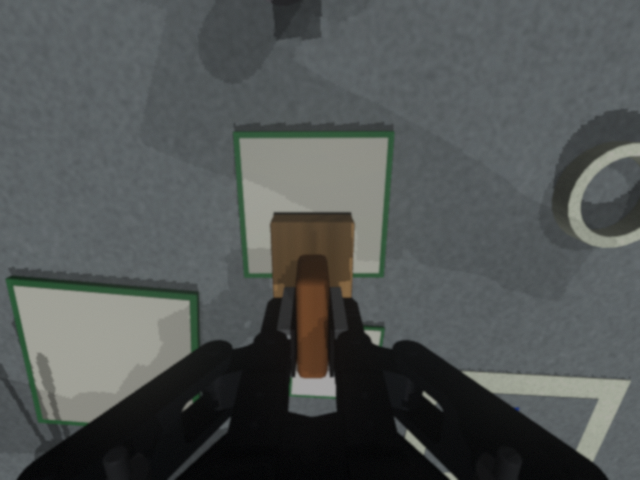

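Call:
step_arm([
  [[0.002,-0.007,-0.04,0,0,0,0],[0,0,-0.08,0,0,0,0],[0,0,-0.08,0,0,0,0],[0,0,-0.08,0,0,0,0],[0,0,-0.08,0,0,0,0],[0,0,-0.06,0,0,0,0],[0,0,-0.04,0,0,0,0],[0,0,-0.03,0,0,0,0],[0,0,-0.015,0,0,0,0],[0,0,0,0,0,0,0],[0,0,0,0,0,0,0]],
])

```text
time_s: 20.0
eef_pos: [514.0, -226.0, 34.6]
orientation: [0.753, 0.658, 0.0, 0.001]
wrist_force: [-0.1, 0.4, -0.9]
grip_width: 13.4
```

Call:
step_arm([
  [[0,0,-0.004,0,0,0,0],[0,0,-0.003,0,0,0,0],[0,0,0,0,0,0,0],[0,0,0,0,0,0,0]],
])

```text
time_s: 20.4
eef_pos: [513.5, -225.6, 32.0]
orientation: [0.753, 0.658, 0.0, 0.0]
wrist_force: [0.4, -0.0, -0.3]
grip_width: 13.5
```

Call:
step_arm([
  [[0,0,-0.004,0,0,0,0],[0,0,0,0,0,0,0],[0,0,0,0,0,0,0]],
])

```text
time_s: 20.7
eef_pos: [513.3, -225.5, 30.5]
orientation: [0.753, 0.658, -0.0, -0.0]
wrist_force: [0.4, 0.8, -0.6]
grip_width: 13.3
```

Call:
step_arm([
  [[0,0,-0.003,0,0,0,0],[0,0,0,0,0,0,0],[0,0,0,0,0,0,0]],
])

```text
time_s: 21.0
eef_pos: [513.5, -225.6, 30.1]
orientation: [0.753, 0.658, 0.0, 0.0]
wrist_force: [-2.3, -0.3, 3.1]
grip_width: 13.5
```

Call:
step_arm([
  [[0,0,0,0,0,0,0.25],[0,0,0,0,0,0,0.35],[0,0,0,0,0,0,0.5],[0,0,0,0,0,0,0.5],[0,0,0,0,0,0,0.5],[0,0,0,0,0,0,0.5]],
])

```text
time_s: 21.6
eef_pos: [513.4, -225.6, 29.6]
orientation: [0.753, 0.658, -0.0, -0.0]
wrist_force: [-0.3, -0.1, 0.1]
grip_width: 42.7
```

Call:
step_arm([
  [[0,0,0.05,0,0,0,0.5],[0,0,0.08,0,0,0,0.5],[0,0,0.1,0,0,0,0.5],[0,0,0.12,0,0,0,0.7],[0,0,0.12,0,0,0,1],[0,0,0.1,0,0,0,1],[0,0,0.1,0,0,0,1],[0,0.04,0,0,0,0.1,1],[0,0.06,0,0,0,0.14,1],[0,0.06,0,0,0,0.14,1],[0,0.06,0,0,0,0.14,1],[0,0.06,0,0,0,0.14,1],[0,0.06,0,0,0,0.14,1],[0,0.06,0,0,0,0.14,1],[0,0.06,0,0,0,0.14,1],[0,0.06,0,0,0,0.14,1],[0,0.06,0,0,0,0.14,1],[0.005,0.06,0,0,0,0.12,1],[0,0.05,0,0,0,0,1],[0,0,0,0,0,0,1]],
])

```text
time_s: 23.6
eef_pos: [514.6, -17.2, 230.7]
orientation: [0.078, 0.997, 0.0, -0.0]
wrist_force: [-0.2, -0.8, 1.2]
grip_width: 85.0
```

```bash
python3 - <<'E'
from h import *
o=telemetry.get_obs(); M=rot(o["orientation"]); print(o["eef_pos"],np.degrees(np.arctan2(M[1,1],M[0,1])),o["grip_width"],o["q"].round(2))
for c in("wrist","top","scene"):
    im=vision.camera(c); save(im,c+"5"); P=cloud(im); ok=im["range_z"]>0
    for r in models.masks_of("tin_centre",c):
        q=P[r["region"]&ok]; z=np.percentile(q[:,2],95); q=q[abs(q[:,2]-z)<5]; print(c,r["conf"],z,cv2.minEnclosingCircle(q[:,:2].astype(np.float32)))
    for t in("block_handle","slab_top"):
      for r in models.masks_of(t,c):
        q=P[r["region"]&ok]; z=np.median(q[:,2]); q=q[abs(q[:,2]-z)<8]; print(c,t,r["conf"],z,cv2.minAreaRect(q[:,:2].astype(np.float32)))
E
```

```text
[514.62007355 -17.155403   230.66263767] 81.05394575795617 85.00529003803621 [-0.16  0.08 -0.26  1.23  0.   -0.  ]
wrist 0.78 49.173511963072706 ((365.7585144042969, 189.34182739257812), 11.978771209716797)
wrist 0.73 116.32112986395924 ((515.051025390625, -16.597867965698242), 28.993770599365234)
wrist block_handle 0.73 24.35140746649148 ((513.848876953125, -224.21377563476562), (80.3315200805664, 40.46525192260742), 82.4727554321289)
wrist slab_top 0.62 6.1952923018459956 ((514.974853515625, -224.12753295898438), (155.8367462158203, 153.7942352294922), 82.26087188720703)
wrist slab_top 0.59 7.385815449608856 ((330.7926025390625, -288.3070068359375), (26.76187515258789, 102.99369049072266), 61.61518859863281)
wrist slab_top 0.58 4.55792932059768 ((518.69921875, -381.9552917480469), (49.101314544677734, 107.28834533691406), 78.2477035522461)
top 0.88 117.71549660582862 ((515.0366821289062, -19.076574325561523), 28.677522659301758)
top block_handle 0.89 24.8384085464628 ((513.6618041992188, -227.14605712890625), (80.39813995361328, 40.59260177612305), 82.58126068115234)
top slab_top 0
[... 517 characters left out ...]
697265625, -17.557170867919922), 29.91067886352539)
scene 0.55 55.07614863616743 ((514.86572265625, -223.53958129882812), 24.201826095581055)
scene block_handle 0.67 24.84447071049999 ((513.713134765625, -224.9414825439453), (82.38764953613281, 40.69810104370117), 82.15188598632812)
scene slab_top 0.72 6.82271519449057 ((512.61767578125, -223.9231414794922), (158.2226104736328, 153.23931884765625), 84.21648406982422)
scene slab_top 0.69 5.018406104822134 ((512.4269409179688, -416.6805419921875), (120.6551513671875, 108.54801940917969), 78.74093627929688)
scene slab_top 0.67 8.957731252396798 ((253.32858276367188, -373.42852783203125), (204.9397430419922, 207.464111328125), 75.83330535888672)
```

View pics/scene5.png

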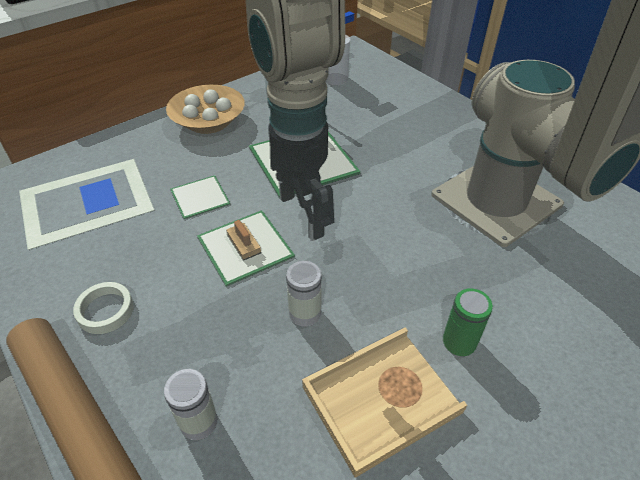

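Call:
step_arm([
  [[0.002,-0.003,-0.09,0,0,0,1],[0,0,-0.1,0,0,0,1],[0,0,-0.1,0,0,0,1],[0,0,-0.09,0,0,0,1],[0,0,-0.07,0,0,0,1],[0,0,-0.05,0,0,0,1],[0,0,-0.03,0,0,0,1],[0,0,-0.018,0,0,0,1],[0,0,0,0,0,0,1],[0,0,0,0,0,0,1]],
])

```text
time_s: 25.2
eef_pos: [516.2, -19.6, 67.0]
orientation: [0.078, 0.997, -0.0, 0.001]
wrist_force: [-0.1, 0.4, 0.6]
grip_width: 85.7
```

Call:
step_arm([
  [[0,0,0,0,0,0,0.7],[0,0,0,0,0,0,0.6],[0,0,0,0,0,0,0.5],[0,0,0,0,0,0,0.4],[0,0,0,0,0,0,0.2],[0,0,0,0,0,0,0.2],[0,0,0,0,0,0,0.2],[0,0,0,0,0,0,0.2],[0,0,0,0,0,0,0.2]],
], newtons=45)

```text
time_s: 26.1
eef_pos: [516.4, -19.3, 67.3]
orientation: [0.078, 0.997, 0.0, 0.001]
wrist_force: [-0.7, 1.0, 5.5]
grip_width: 56.9
```

Call:
step_arm([
  [[0,0,0.02,0,0,0,0.2],[0,0,0.05,0,0,0,0.2],[0,0,0.06,0,0,0,0.2],[0,0,0.06,0,0,0,0.2],[0,0,0.04,0,0,0,0.2],[0,0,0.02,0,0,0,0.2],[0,0,0,0,0,0,0.2],[0,0,0,0,0,0,0.2]],
])

```text
time_s: 26.9
eef_pos: [514.8, -19.4, 140.5]
orientation: [0.078, 0.997, -0.0, -0.001]
wrist_force: [0.3, -0.5, -3.8]
grip_width: 57.1
```

Call:
step_arm([
  [[-0.003,0.025,0,0,0,0,0.2],[-0.007,0.045,0,0,0,0,0.2],[-0.008,0.055,0,0,0,0,0.2],[-0.008,0.055,0,0,0,0,0.2],[-0.008,0.055,0,0,0,0,0.2],[-0.008,0.055,0,0,0,0,0.2],[-0.008,0.055,0,0,0,0,0.2],[-0.008,0.055,0,0,0,0,0.2],[-0.008,0.055,0,0,0,0,0.2],[-0.008,0.055,0,0,0,0,0.2],[-0.008,0.055,0,0,0,0,0.2],[-0.008,0.055,0,0,0,0,0.2],[-0.007,0.045,0,0,0,0,0.2],[-0.004,0.03,0,0,0,0,0.2],[-0.002,0.017,0,0,0,0,0.2],[0,0,0,0,0,0,0.2],[0,0,0,0,0,0,0.2]],
])

```text
time_s: 28.6
eef_pos: [484.6, 193.8, 141.2]
orientation: [0.078, 0.997, -0.0, -0.0]
wrist_force: [0.0, 0.1, -3.1]
grip_width: 57.1
```

```bash
python3 - <<'E'
from h import *
o=telemetry.get_obs(); print(o["eef_pos"],o["grip_width"],o["wrist_force"])
for c in("wrist","top","scene"):
    im=vision.camera(c); save(im,c+"6"); P=cloud(im); ok=im["range_z"]>0
    for r in models.masks_of("tin_centre",c):
        q=P[r["region"]&ok]; z=np.percentile(q[:,2],95); q=q[abs(q[:,2]-z)<5]; print(c,r["conf"],z,q[:,2].min(),cv2.minEnclosingCircle(q[:,:2].astype(np.float32)))
E
```

```text
[484.57630533 193.84111348 141.23974503] 57.05250281981453 [ 0.00834596  0.05727322 -3.12240924]
wrist 0.73 116.02170520114001 111.03395854692482 ((349.18017578125, 192.78799438476562), 26.709306716918945)
wrist 0.68 190.2210495833428 185.22474819703277 ((482.33837890625, 195.0928192138672), 29.157150268554688)
top 0.95 192.05736415411457 187.06480449777018 ((473.25518798828125, 173.4738311767578), 39.58436584472656)
top 0.61 117.37499432595381 112.43343036833699 ((339.4156799316406, 191.73387145996094), 28.554058074951172)
scene 0.73 191.1270518187917 186.1487602101863 ((485.3861999511719, 193.630615234375), 28.406967163085938)
scene 0.71 117.35428570743379 112.36713594071455 ((339.43377685546875, 192.85533142089844), 29.650714874267578)
```

Call:
step_arm([
  [[0,0.001,-0.03,0,0,0,0.2],[0,0,-0.05,0,0,0,0.2],[0,0,-0.05,0,0,0,0.2],[0,0,-0.03,0,0,0,0.2],[0,0,-0.02,0,0,0,0.2],[0,0,-0.01,0,0,0,0.2],[0,0,0,0,0,0,0.2],[0,0,0,0,0,0,0.2]],
])

```text
time_s: 29.7
eef_pos: [485.1, 194.5, 84.8]
orientation: [0.078, 0.997, 0.0, 0.0]
wrist_force: [1.4, -0.5, -3.7]
grip_width: 57.3
```

Call:
step_arm([
  [[0,0,-0.007,0,0,0,0.2],[0,0,0,0,0,0,0.2],[0,0,0,0,0,0,0.2]],
])

```text
time_s: 30.0
eef_pos: [484.7, 194.4, 82.4]
orientation: [0.078, 0.997, 0.0, 0.0]
wrist_force: [0.1, 1.0, -3.1]
grip_width: 57.3
```

Call:
step_arm([
  [[0,0,-0.007,0,0,0,0.2],[0,0,0,0,0,0,0.2],[0,0,0,0,0,0,0.2]],
])

```text
time_s: 30.3
eef_pos: [484.4, 194.4, 80.0]
orientation: [0.078, 0.997, -0.0, -0.0]
wrist_force: [-0.7, -0.3, -4.1]
grip_width: 57.0
```

Call:
step_arm([
  [[0,0,-0.003,0,0,0,0.2],[0,0,0,0,0,0,0.2],[0,0,0,0,0,0,0.2]],
])

```text
time_s: 30.6
eef_pos: [484.7, 194.4, 79.4]
orientation: [0.078, 0.997, 0.0, 0.0]
wrist_force: [-0.8, 0.6, -1.9]
grip_width: 57.3
```

Call:
step_arm([
  [[0,0,-0.003,0,0,0,0.2],[0,0,0,0,0,0,0.2],[0,0,0,0,0,0,0.2]],
])

```text
time_s: 30.9
eef_pos: [485.0, 194.5, 79.3]
orientation: [0.078, 0.997, 0.0, 0.0]
wrist_force: [-1.3, 0.4, 6.1]
grip_width: 57.6
```

Firm contact; release and retreat.

Call:
step_arm([
  [[0,0,0,0,0,0,0.7],[0,0,0,0,0,0,0.8],[0,0,0,0,0,0,1],[0,0,0,0,0,0,1],[0,0,0,0,0,0,1],[0,0,0,0,0,0,1],[0,0,0,0,0,0,1]],
])

```text
time_s: 31.6
eef_pos: [484.6, 194.4, 78.3]
orientation: [0.078, 0.997, -0.0, -0.0]
wrist_force: [0.3, -0.0, 0.9]
grip_width: 85.7
```

Call:
step_arm([
  [[0,0,0.05,0,0,0,1],[0,0,0.08,0,0,0,1],[0,0,0.1,0,0,0,1],[0,0,0.1,0,0,0,1],[0,0,0.1,0,0,0,1],[0,0,0.08,0,0,0,1],[0,-0.05,0,0,0,0,1],[0,-0.06,0,0,0,0,1],[0,-0.06,0,0,0,0,1],[0,-0.06,0,0,0,0,1],[0,-0.06,0,0,0,0,1],[0,-0.06,0,0,0,0,1],[0,-0.06,0,0,0,0,1],[0,0,0,0,0,0,1],[0,0,0,0,0,0,1]],
])

```text
time_s: 33.1
eef_pos: [483.9, 70.9, 230.3]
orientation: [0.078, 0.997, 0.0, -0.001]
wrist_force: [1.2, 0.8, -0.0]
grip_width: 85.3
```

```bash
python3 - <<'E'
from h import *
o=telemetry.get_obs(); print(o["time_s"],o["eef_pos"],o["grip_width"],o["wrist_force"])
for c in("wrist","top","scene"):
    im=vision.camera(c); save(im,c+"7"); P=cloud(im); ok=im["range_z"]>0
    for r in models.masks_of("tin_centre",c):
        q=P[r["region"]&ok]; z=np.percentile(q[:,2],95); q=q[abs(q[:,2]-z)<5]; print(c,r["conf"],z,cv2.minEnclosingCircle(q[:,:2].astype(np.float32)))
    for r in models.masks_of("block_handle",c):
        q=P[r["region"]&ok]; z=np.median(q[:,2]); q=q[abs(q[:,2]-z)<8]; print(c,r["conf"],z,cv2.minAreaRect(q[:,:2].astype(np.float32)))
E
```

```text
33.1 [483.91582643  70.92572114 230.34440544] 85.27131233095473 [ 1.23152031  0.81694024 -0.03408139]
wrist 0.98 115.93250382755285 ((342.4034118652344, 193.51966857910156), 28.493986129760742)
wrist 0.92 128.08996361565076 ((483.595947265625, 196.6613006591797), 29.113452911376953)
wrist 0.74 24.359739040519656 ((513.7156982421875, -224.37278747558594), (81.60489654541016, 40.4442024230957), 82.11914825439453)
top 0.75 130.13900356647108 ((483.6088562011719, 194.0288543701172), 29.13054656982422)
top 0.72 117.3175912356686 ((339.1584167480469, 191.8898162841797), 28.831483840942383)
top 0.62 24.720851205456825 ((513.8150024414062, -227.05628967285156), (80.23147583007812, 40.7462158203125), 82.38261413574219)
scene 0.87 117.16458754536129 ((340.1677551269531, 193.2061767578125), 29.972801208496094)
scene 0.84 129.3994146430708 ((483.8228454589844, 196.6815948486328), 29.50648307800293)
scene 0.58 24.911642563322857 ((513.9170532226562, -225.3657684326172), (82.6755599975586, 41.29084396362305), 82.28568267822266)
```

View pics/scene7.png

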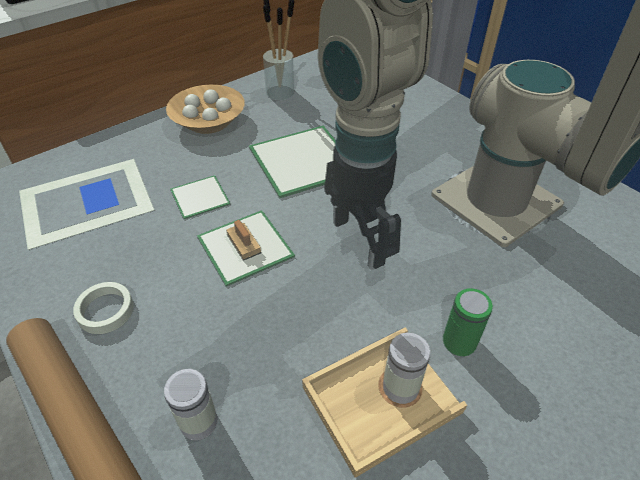

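```bash
python3 -c "
from h import *
finish_job()"
```

```text
the job is handed in; nothing more can be done
```

I stood the tin on the bare bench, about midway between tray and slab. I then set the block rubber side down on the middle-sized slab, returned the tin to the cork disc, and handed the job in at about 33 s. Each set-down was lowered in small steps until the wrist force showed contact, at most about 6 N, and then released. The hand-in gave no verdict.

Last checks, with the gripper open and clear of everything:
- **Block:** it lies flat on the slab. Its centre reads about (513.8, -225.5) mm against a slab centre of about (513, -224.5), and its turn matches the slab's within 1°.
- **Tin:** it stands upright, at about (483.7, 195.8) mm against a cork centre of about (484, 194.5). Its top reads about 128–130 mm.
- **Look-alikes:** the green tin has not moved, and the far tin looks undisturbed in the last picture.
- **Disagreement:** the three cameras differed by about 2–3 mm in y, close to their stated calibration error. One wrist reading and one top reading of a tin were plainly wrong, and I ignored them.

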